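Fetch the board basket out of the deep cleaning tank with the hook rod

TASK

Take the orange-handled hook rod from its black holder and use it to lift the board basket out of the narrow cleaning tank by its red eye, which is clamped somewhere unknown along the basket's crossbar and must be felt for gently (never push, pull or jam anything harder than about 15 N). Set the basket down softly, standing flat in the blue tray, unhook, and put the rod back upright in its holder as it was. Do not touch the basket with the gripper and leave the other things on the bench alone.

Things in the scene. Friction and masses are not known exactly. Their poses are not given: they have to be found in the camera images.
- hook_rod: Loose hook rod, 120 g, upright in the holder (leaning up to 3 deg). Origin: on the stem's axis at the hook's underside; z up the stem, toe along +y. Steel stem 6 mm thick at x=y=0. Toe: 6 mm bar along +y, z 0 to 6; at y = 11 to 17 its end turns up to z = 12, leaving a trough about 7 long between stem and upturned end.
- rod_grip (a point): Grip point of the rod: on its axis 132 above the hook's underside, centre of the orange handle block 24 (x) x 14 (y) x 46 (z). Same axes as the rod. Grip from above across its y faces (fingers closing along y): the fingertips then stay 113 above the hook's underside.
- holder: Fixed black holder. Origin: at table height below the stem's place. Steel foot 90 x 100 x 5 with an upright socket open at the top: rim at z = 80, floor at z = 5, inside x = -7 to 7, y = -8 to 22, walls 6. The rod stands in it with its stem at x = y = 0, its origin at z = 5 and its toe along the holder's +y. Holder and tray may change sides.
- tank: Fixed white cleaning tank, empty and dry. Origin: centre of its underside; long side along its y. Outside 72 (x) x 152 (y), walls 8, rim at z = 165; inner well 56 x 136. At each end (|y| = 50 to 68) a steel bracket carries the basket's crossbar: ledge top at z = 56 between two cheeks 18 apart that rise to z = 68.
- basket: Loose steel basket with green boards, 0.3 to 0.43 kg, hanging in the tank by its crossbar, parallel to it. Origin: centre of its underside (12 above the tank's underside). Box 40 (x) x 76 (y) x 26 high, end uprights at y = -36 and 36 up to the crossbar; centre of mass about 20 above its underside. Hung by an eye off the middle it tilts, up to about 20 deg.
- crossbar (a point): Middle of the top of the basket's blue crossbar, 50 above the basket's underside; same axes as the basket. Flat bar along y, 12 wide, 6 thick, 132 long; it has about 2 mm of end play either way in the tank. The red eye stands on it, somewhere between y = -20 and 20: where is not measured.
- eye_slot (a point): Same point, for the red eye's size: a hoop of 4 mm wire straddling the bar, in the basket's x-z plane. Opening 26 wide (x), from 2 above this point (its clamp foot, 8 long in y, 34 wide) to the crown's underside 24 above; crown top 28 above. Clamped: takes over 25 N to shift. The hook's toe can enter it along +y or -y.
- tray: Fixed blue tray. Origin: centre of its underside. Outside 170 (x) x 210 (y), rim at z = 25, walls 4 thick, floor top at z = 4.
- solder_spool: Bystander: white spool, 52 mm diameter, 42 high; origin at the centre of its underside.
- flux_bottle: Bystander: amber bottle, 40 mm diameter, 90 high; origin at the centre of its underside.
- driver: Bystander: screwdriver lying down, 160 long.
Not all that is in view belongs to the job. Leave any pink or turquoise look-alike of the tank alone.

How it is judged:
By the outcome, as a careful person would: the job done as asked, in the order asked, and still so for the second after the job is handed in, with the robot touching nothing.
It also fails if it takes over 72 s, if anything falls off the work surface, if the arm or the gripper's body presses on something with over 40 N, if the wrist force passes 120 N, or if a joint passes its speed limit or range.

ROBOT

A 6-joint arm with a two-finger parallel gripper is mounted at the origin on the work surface. World frame = base frame: x ahead of the robot, y to its left, z up, the work surface at z = 0. Lengths are in m, angles in degrees, forces in N, time in s.
With the tool pointing down it reaches from about 0.4 to 0.825 m from the base axis. Payload 7 kg.
Tool frame: the origin (TCP) lies on the centre line of the jaws, within the pads' length; the fingertips stand 19 mm ahead of it and the grasp point (between the pads) is the TCP (r.tip_extent is the distance from the TCP to the fingertips, in m); z points along the fingers, y is the line along which they close (so a half turn about z gives the same grasp; the last joint's range is limited). The gripper opens to 88 mm and grips with 3 to 60 N. Pads are 19 mm wide; open, the fingers measure 130 mm over their backs; the gripper's body (78 mm by 193 mm) begins 47 mm behind the grasp point.
Start: joints at [-55.571, 20.546, 0.682, 0, -70.136, -16.507], TCP at [0.208, -0.642, 0.246] pointing down, gripper open.
Joint ranges: [-176.03, 176.03], [-82.01, 121.73], [-58.28, 71.71], [-173.87, 95.51], [-174.79, -0.11], [-173.66, 173.66]. Speed limits (degrees/s): [136.94, 136.94, 172.46, 180, 180, 180].

INTERFACE

Orientations are given as [roll, pitch, yaw] about the fixed x, y, z axes, in that order (R = Rz(yaw) Ry(pitch) Rx(roll)).
In Python, from plant import r gives the robot as it stands. The module is installed in compiled form; this text tells all that it offers.
- The arm moves only by the tool jog_arm, never from a script. Its argument "deltas" is a list that holds one entry, the list of rows, each a list of 5 numbers: the opening, from -1 (shut) to 1 (fully open), then the shift along the world's x, y, z in cm, then the turn about the world's z in rad. In form: [[[claw, dx, dy, dz, turn], ...]]. A call has 1 to 8 rows; each row shifts and turns the commanded pose from where the row before left it; what a row does not reach is not made up. A row lasts 1/8 s, in which the tool goes at most 62.5 mm and 10.7 degrees, less where a joint would pass 70% of its speed; a pose out of reach is approached as far as the arm can. A call with a gripper value outside its range is refused whole. The fingers move at their own pace and stop on an object; "force" is the grip in N (left out, the last holds). Time passes only in rows, so rows that do not move let the fingers close. It gives the time, the measured TCP pose, the force, the opening and the grip force at its end, in the units of the state.
- r.get_state(): the state, without advancing time (a new reading comes with each control period).
- r.capture(name): name is "scene" or "top" or "wrist"; returns the picture (400x640x3 uint8, blue, green, red); there is no depth.
- r.camera_info(name): a dict with "fx", "fy", "cx", "cy" (pixels), "view" (4x4, takes a point from world to camera coordinates). Camera axes: x right, y up, looking along -z (the intrinsics and any distortion apply to the point x, -y, -z); pixel columns grow to the right and rows downward; lengths in m; the calibration is good to about 2 mm. A picture is of the moment at which its call begins: read the wrist's pose just before it. camera_info takes no time and is no camera call; for the wrist camera it gives the pose at the moment of the call.
- r.close_job(): hands the job in; it is judged then, once.
The state is a dict: "time_s": time; "joints": joint angles; "qd": joint speeds; "joint_torque": joint torques, N m; "tcp_pos": TCP position; "eef_rot": TCP orientation; "contact_force": force on the tool from outside, world axes, zero at the start; "moment": the same for the moment, N m; "gripper_width": finger opening in m; "gripper_force": force on a finger pad.
Only numpy, scipy, OpenCV 4.12 (cv2) and the standard library are available. Lean on these libraries where they do the work, as an engineer would, in place of code of your own. Each camera call takes 0.05 s, during which the arm holds its last target. There are 200 camera calls.

## Working session

There is one attempt and no reset: what is moved stays moved. The work goes in short steps, Python scripts to look and compute and a tool call to move; the robot and the scene stay as the last step left them, time stands still between calls to the robot, and variables do not carry over. Pictures are saved under pics/ and viewed, at most 10 in all, crops included, and the job is handed in when it is done.

Besides the shell and the picture viewer there is one more tool, called after ">>>" by a JSON object that holds its "fn" and its "kwargs", one argument or row to a line. jog_arm: Moves the arm, as the interface text tells. Its arguments: {"type":"object","properties":{"deltas":{"type":"array"},"force":{"type":"number"}},"required":["deltas"]}

```bash
mkdir -p pics
cat > h.py <<'E'
import numpy as np, cv2
from plant import r
def cam(n):
    c=r.camera_info(n); return c
def proj(c,P):
    P=np.atleast_2d(P); V=np.array(c['view']); q=(V[:3,:3]@P.T).T+V[:3,3]
    return np.c_[c['cx']+c['fx']*q[:,0]/-q[:,2], c['cy']+c['fy']*-q[:,1]/-q[:,2]]
def ray(c,uv):
    V=np.array(c['view']); R=V[:3,:3]; o=-R.T@V[:3,3]
    d=R.T@np.array([(uv[0]-c['cx'])/c['fx'],-(uv[1]-c['cy'])/c['fy'],-1.]); return o,d/np.linalg.norm(d)
def onz(c,uv,z):
    o,d=ray(c,uv); return o+d*(z-o[2])/d[2]
E
python3 - <<'E'
from h import *
s=r.get_state(); print(s)
for n in("scene","top"):
    c=r.camera_info(n); print(n,{k:(np.round(v,4).tolist() if k=='view' else v) for k,v in c.items()})
    im=r.capture(n); cv2.imwrite(f'pics/{n}0.png',im)
E
```

```text
{'time_s': 0.0, 'joints': array([-5.55706176e+01,  2.05916441e+01,  6.35281345e-01, -1.98392080e-02,
       -7.01375999e+01, -1.65058495e+01]), 'qd': array([-0.0406048 , -0.06856449, -0.08918313,  0.11522295, -0.01142052,
       -0.03489997]), 'joint_torque': array([-1.29392192e-03, -5.82725573e+01,  2.93055707e+01,  6.99680507e+00,
        7.12796827e-03, -9.40807922e-05]), 'tcp_pos': array([ 0.20755365, -0.64181924,  0.24463266]), 'eef_rot': array([ 1.79904610e+02, -8.81686350e-03, -1.62083216e+02]), 'contact_force': array([-0.20238561, -0.52199667, -0.47442833]), 'moment': array([ 0.0426512 , -0.04404416,  0.03823109]), 'gripper_force': 0.0, 'gripper_width': 0.08742971743167847}
scene {'fx': 399.97445002904186, 'fy': 399.97445002904186, 'cx': 317.6078837451458, 'cy': 199.28302698157344, 'view': [[0.5352, 0.8447, 0.0063, -0.2532], [-0.7242, 0.455, 0.5181, 0.2831], [0.4347, -0.2819, 0.8553, -1.103], [0.0, 0.0, 0.0, 1.0]]}
top {'fx': 450.9075604534956, 'fy': 450.9075604534956, 'cx': 316.191936117865, 'cy': 198.35702346431054, 'view': [[0.0144, -0.9999, -0.0006, -0.011], [0.9907, 0.0142, 0.1352, -0.49], [-0.1351, -0.0026, 0.9908, -0.9709], [0.0, 0.0, 0.0, 1.0]]}
```

View pics/scene0.png

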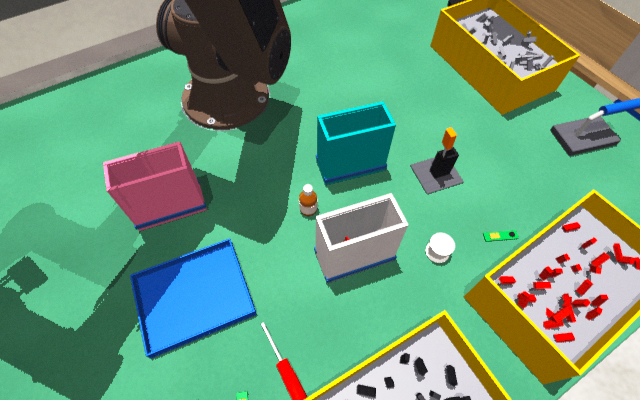

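View pics/top0.png

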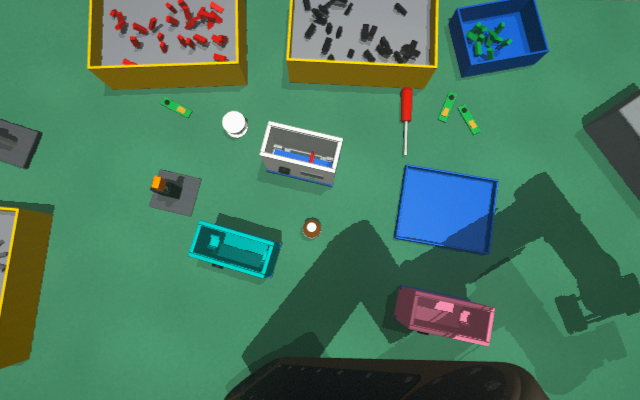

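The scene view shows the white tank (~(360,240)), the holder with the rod (~(447,155)) and the blue tray (~(195,295)). In the top view the tank is at (302,153), with the red eye peeking out at about (311,157). The rod handle is at (157,184) and the tray at (446,210). Next come enlarged crops.

Run:
```python
from h import *
t=cv2.imread('pics/top0.png'); s=cv2.imread('pics/scene0.png')
def cr(im,x,y,w,h,k=5): return cv2.resize(im[y:y+h,x:x+w],None,fx=k,fy=k,interpolation=cv2.INTER_CUBIC)
a=np.hstack([cr(t,255,115,80,60),cr(t,140,160,70,60)]); b=np.hstack([cr(s,310,190,100,60,4),cr(s,405,120,80,60,4)])
b=np.hstack([b,np.zeros((b.shape[0],a.shape[1]-b.shape[1],3),np.uint8)])
cv2.imwrite('pics/crop1.png',np.vstack([a,b]))
ct=r.camera_info('top'); cs=r.camera_info('scene')
# tray: blue mask in top, largest contour
hsv=cv2.cvtColor(t,cv2.COLOR_BGR2HSV)
m=cv2.inRange(hsv,(105,150,60),(125,255,255)); m[:, :380]=0; m[:140]=0
c=max(cv2.findContours(m,0,2)[0],key=cv2.contourArea); R=cv2.minAreaRect(c); print('tray',R,[np.round(onz(ct,p,.02),4) for p in cv2.boxPoints(R)], onz(ct,R[0],.02))
# tank rim white
g=cv2.inRange(hsv,(0,0,200),(180,40,255)); g[:115]=0;g[180:]=0;g[:,:255]=0;g[:,350:]=0
c=max(cv2.findContours(g,0,2)[0],key=cv2.contourArea); R=cv2.minAreaRect(cv2.convexHull(c));B=cv2.boxPoints(R); print('tank',R,[np.round(onz(ct,p,.165),4) for p in B]);W=np.array([onz(ct,p,.165) for p in B]);print(W.mean(0),np.linalg.norm(np.diff(W,axis=0),axis=1))
# red & orange
for n,im,c in(('top',t,ct),('scene',s,cs)):
    h=cv2.cvtColor(im,cv2.COLOR_BGR2HSV)
    for k,mm in(('red',cv2.inRange(h,(0,150,90),(7,255,255))),('or',cv2.inRange(h,(8,180,120),(20,255,255)))):
        for q in cv2.findContours(mm,0,2)[0]:
            x,y,w,hh=cv2.boundingRect(q); 
            if (n=='top' and ((250<x<345 and 115<y<185) or(140<x<210 and 160<y<220))) or (n=='scene' and 310<x<480 and 110<y<280): print(n,k,x,y,w,hh,cv2.minAreaRect(q))
```

```text
tray ((447.0540466308594, 209.17567443847656), (97.15979766845703, 75.62353515625), 9.462321281433105) [array([ 0.4041, -0.1762,  0.02  ]), array([ 0.5742, -0.206 ,  0.02  ]), array([ 0.5403, -0.423 ,  0.02  ]), array([ 0.3718, -0.3885,  0.02  ])] [ 0.47161811 -0.29851763  0.02      ]
tank ((300.9173889160156, 146.34884643554688), (77.02698516845703, 35.3893928527832), 13.324532508850098) [array([0.5569, 0.1082, 0.165 ]), array([0.6268, 0.0943, 0.165 ]), array([ 0.5928, -0.0543,  0.165 ]), array([ 0.5236, -0.0388,  0.165 ])]
[0.57499111 0.02734964 0.165     ] [0.07128434 0.15238624 0.07086391]
top red 309 151 6 12 ((311.3000183105469, 156.60000610351562), (2.8460497856140137, 11.067972183227539), 18.43494987487793)
top or 151 176 10 14 ((155.8235321044922, 182.2058868408203), (7.518604278564453, 12.611852645874023), 14.03624439239502)
scene red 344 237 5 4 ((346.0, 238.5), (3.0, 4.0), 90.0)
scene or 442 130 15 20 ((448.1500244140625, 140.04998779296875), (11.067971229553223, 17.70875358581543), 18.434947967529297)
```

View pics/crop1.png

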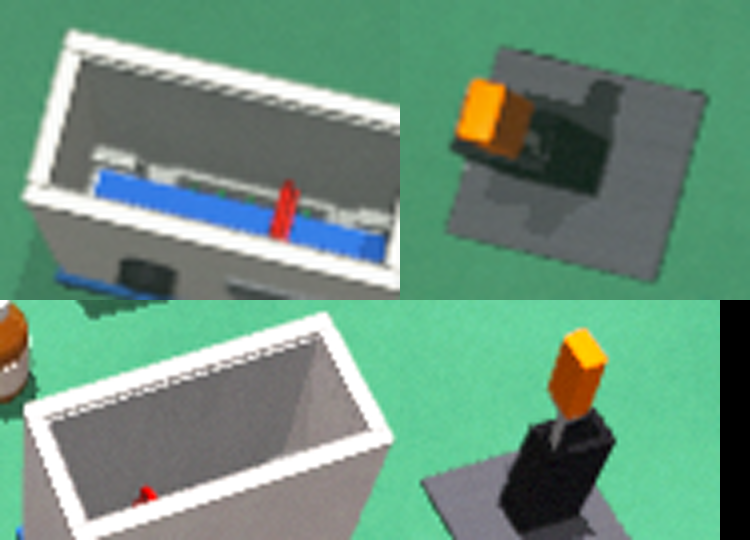

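The crops show the eye standing on the blue bar (crop pixel (288,210)). The rod's stem sits nearer one end of the black socket. Now I'll work out positions.

Run:
```python
from h import *
ct=r.camera_info('top'); cs=r.camera_info('scene')
def tri(a,b):
    o1,d1=ray(ct,a);o2,d2=ray(cs,b);t=np.linalg.lstsq(np.c_[d1,-d2],o2-o1,rcond=None)[0]
    p,q=o1+t[0]*d1,o2+t[1]*d2; return (p+q)/2,np.linalg.norm(p-q)
T=lambda X,Y:(140+(X-400)/5,160+Y/5); S=lambda X,Y:(405+(X-400)/4,120+(Y-300)/4)
print('handle top',tri(T(482,112),S(587,347)))
print('by plane .160',onz(ct,T(482,112),.16),onz(cs,S(587,347),.16))
print('foot',[np.round(onz(ct,T(*p),.005),4) for p in((500,48),(708,95),(655,282),(447,232))])
print('foot ctr',np.mean([onz(ct,T(*p),.005) for p in((500,48),(708,95),(655,282),(447,232))],0))
print('rim scene',[np.round(onz(cs,S(*p),.08),4) for p in((530,428),(593,410),(615,440),(553,450))])
print('rim top',[np.round(onz(ct,T(*p),.08),4) for p in((455,148),(610,140),(598,195))])
print('stem scene',[np.round(onz(cs,S(557,435),z),4) for z in(.08,.1)])
c=np.array([.575,.0273]);a=np.radians(-12.9);Y=np.array([-np.sin(a),np.cos(a)]);X=np.array([np.cos(a),np.sin(a)])
for uv in((313,152),(311.5,156),(310,161)):
    for z in(.07,.088): 
        p=onz(ct,uv,z)[:2]-c; print('eye',uv,z,p@X,p@Y)
p=onz(cs,(345.8,237),.09)[:2]-c; print('scene eye',p@X,p@Y)
# bar ends in top crop
C=lambda X,Y:(255+X/5,115+Y/5)
for uv in((97,170),(97,196)):
    p=onz(ct,C(*uv),.062)[:2]-c; print('bar L',p@X,p@Y)
```

```text
handle top (array([0.50189433, 0.31193664, 0.15444388]), np.float64(0.0037900886524690897))
by plane .160 [0.49981667 0.30823991 0.16      ] [0.50532406 0.3092894  0.16      ]
foot [array([0.5559, 0.358 , 0.005 ]), array([0.5352, 0.2608, 0.005 ]), array([0.4484, 0.2807, 0.005 ]), array([0.47 , 0.377, 0.005])]
foot ctr [0.50236337 0.31911051 0.005     ]
rim scene [array([0.4937, 0.3081, 0.08  ]), array([0.503 , 0.3473, 0.08  ]), array([0.5257, 0.3431, 0.08  ]), array([0.5124, 0.3087, 0.08  ])]
rim top [array([0.4975, 0.3478, 0.08  ]), array([0.5019, 0.282 , 0.08  ]), array([0.4782, 0.2858, 0.08  ])]
stem scene [array([0.5056, 0.3177, 0.08  ]), array([0.5143, 0.3026, 0.1   ])]
eye (313, 152) 0.07 0.016603947249883236 -0.019716719143628016
eye (313, 152) 0.088 0.012394898303748469 -0.020890978368569423
eye (311.5, 156) 0.07 0.007191800745372065 -0.018670109956149025
eye (311.5, 156) 0.088 0.0031595653203093025 -0.019864030440669846
eye (310, 161) 0.07 -0.004348104233073604 -0.018155699444173046
eye (310, 161) 0.088 -0.008163554758847238 -0.019359283477158137
scene eye -0.007995563590873004 -0.02156236476068012
bar L 0.004923999329544175 0.06474046605654202
bar L -0.006386086936402634 0.061826919380535715
```

>>> {"fn": "jog_arm", "kwargs": {
  "deltas": [
    [[1,3,5,0.7,0.146],[1,3,5,0.7,0.146],[1,3,5,0.7,0.146],[1,3,5,0.7,0.146],[1,3,5,0.7,0.146],[1,3,5,0.7,0.146],[1,3,5,0.7,0.146],[1,3,5,0.7,0.146]]
  ]
}}

```text
time_s: 1.1
tcp_pos: [0.4482, -0.2404, 0.3018]
eef_rot: [-180.0, 0.0, -94.9]
contact_force: [0.8, -0.2, 0.3]
gripper_width: 0.0882
gripper_force: 0.0
```

>>> {"fn": "jog_arm", "kwargs": {
  "deltas": [
    [[1,0.65,5.5,0,0.146],[1,0.65,5.5,0,0.146],[1,0.65,5.5,0,0.146],[1,0.65,5.5,0,0.146],[1,0.65,5.5,0,0.146],[1,0.65,5.5,0,0.146],[1,0.65,5.5,0,0.146],[1,0.65,5.5,0,0.146]]
  ]
}}

```text
time_s: 2.1
tcp_pos: [0.4994, 0.1996, 0.3015]
eef_rot: [180.0, 0.0, -27.9]
contact_force: [1.0, -1.3, 0.3]
gripper_width: 0.0876
gripper_force: 0.0
```

>>> {"fn": "jog_arm", "kwargs": {
  "deltas": [
    [[1,0,3.8,0,0.146],[1,0,3.8,0,0.136],[1,0,3.0,0,0],[1,0,0,0,0]]
  ]
}}

```text
time_s: 2.6
tcp_pos: [0.4995, 0.3055, 0.3007]
eef_rot: [179.9, 0.0, -12.2]
contact_force: [0.4, 0.4, 0.6]
gripper_width: 0.0878
gripper_force: 0.0
```

Run:
```python
from h import *
c=r.camera_info('wrist'); s=r.get_state(); print(s['time_s'],s['tcp_pos'],s['eef_rot'],s['joints'])
print({k:(np.round(v,4).tolist() if k=='view' else v) for k,v in c.items()})
cv2.imwrite('pics/w1.png',r.capture('wrist'))
```

```text
2.6 [0.49947815 0.30545793 0.30071891] [ 1.79939878e+02  4.21057907e-02 -1.21724902e+01] [ 5.05645703e+01  1.04245869e+01 -5.94755367e+00 -1.03020825e-02
 -7.37005906e+01  2.72658592e+01]
{'fx': 326.96426640404036, 'fy': 326.96426640404036, 'cx': 318.79975866699306, 'cy': 195.0780725084967, 'view': [[-0.2103, -0.9776, 0.0023, 0.4029], [0.9432, -0.2035, -0.2625, -0.3627], [0.2571, -0.0531, 0.9649, -0.554], [0.0, 0.0, 0.0, 1.0]]}
```

View pics/w1.png

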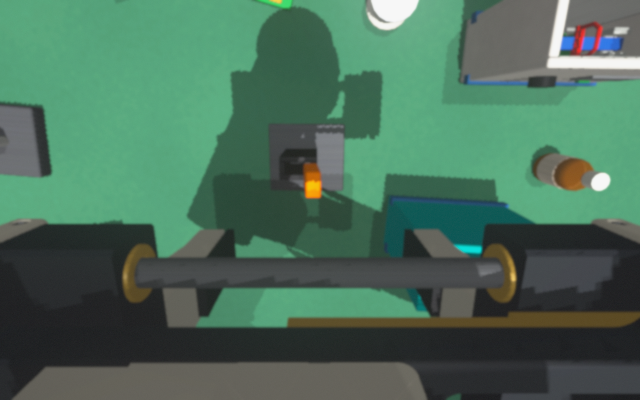

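The wrist view shows the orange handle at (313,181), with the socket reaching to its left (+Y), so the toe points +Y. The red eye shows at (588,38). Measuring from this view next.

Run:
```python
from h import *
c=r.camera_info('wrist'); im=cv2.imread('pics/w1.png'); h=cv2.cvtColor(im,cv2.COLOR_BGR2HSV)
cv2.imwrite('pics/w1c.png',np.hstack([cv2.resize(im[115:205,262:352],(540,540),interpolation=cv2.INTER_CUBIC)]))
a=np.radians(-12.5);Y=np.array([-np.sin(a),np.cos(a)]);X=np.array([np.cos(a),np.sin(a)])
c0=np.array([.5024,.3191])
m=cv2.inRange(h,(8,150,90),(22,255,255)); m[220:]=0
q=max(cv2.findContours(m,0,2)[0],key=cv2.contourArea); print(cv2.boundingRect(q),cv2.minAreaRect(q))
ct=np.array([.575,.0273]);m=cv2.inRange(h,(0,150,90),(7,255,255))
m2=cv2.inRange(h,(172,150,90),(180,255,255)); m|=m2
m[80:]=0;ys,xs=np.where(m[:, 540:]>0); print('red',xs.min()+540,xs.max()+540,ys.min(),ys.max())
for uv,z in(((587,26),.09),((575,52),.066),((599,40),.066)):
    p=onz(c,uv,z)[:2]-ct; print(p@X,p@Y)
```

```text
(559, 160, 33, 30) ((573.800048828125, 173.90000915527344), (26.385601043701172, 31.304948806762695), 26.56505012512207)
red 573 601 23 53
0.014292507628798115 -0.005739990575001835
-0.005454131071637804 -0.016509577554068323
0.006340799613141619 -0.03923281586258711
```

View pics/w1c.png

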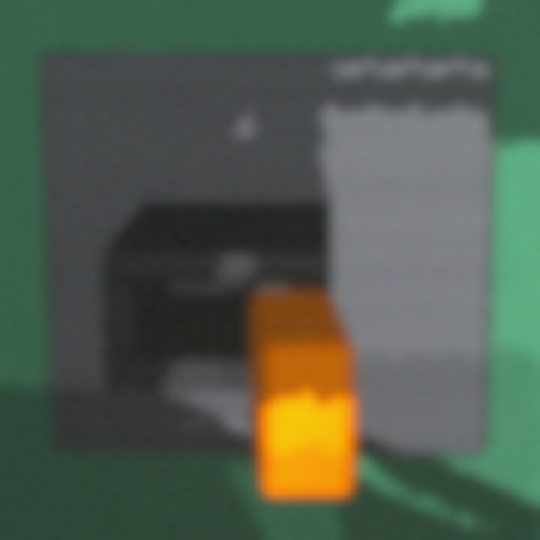

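The enlarged crop shows the handle top centred at about crop pixel (307,447), with its far bottom edge at (285,290). The foot spans (40..490, 55..450).

Run:
```python
from h import *
c=r.camera_info('wrist')
a=np.radians(-12.5);Y=np.array([-np.sin(a),np.cos(a)]);X=np.array([np.cos(a),np.sin(a)])
c0=np.array([.5024,.3191]); W=lambda x,y:(262+x/6,115+y/6)
def pr(n,uv,z):
    p=onz(c,uv,z)[:2];print(n,np.round(p,4),'loc mm',np.round(1000*np.array([(p-c0)@X,(p-c0)@Y]),1))
pr('top ctr',W(307,447),.16)
for p in((258,395),(355,395),(355,500),(262,500)): pr('top cor',W(*p),.16)
for p in((250,290),(322,290)): pr('bot edge',W(*p),.114)
for p in((40,55),(490,55),(485,450),(50,450)): pr('foot',W(*p),.005)
for p in((105,258),(130,205)): pr('rim?',W(*p),.08)
```

```text
top ctr [0.5011 0.3087] loc mm [  0.9 -10.4]
top cor [0.5102 0.314 ] loc mm [ 8.7 -3.3]
top cor [0.5072 0.3002] loc mm [  8.8 -17.4]
top cor [0.4917 0.3035] loc mm [ -7.1 -17.5]
top cor [0.4946 0.3169] loc mm [-7.2 -3.8]
bot edge [0.5182 0.3154] loc mm [16.3 -0.2]
bot edge [0.5157 0.3036] loc mm [ 16.3 -12.2]
foot [0.5607 0.357 ] loc mm [48.7 49.6]
foot [0.5402 0.2619] loc mm [ 49.3 -47.7]
foot [0.4539 0.2798] loc mm [-38.9 -48.9]
foot [0.4748 0.3768] loc mm [-39.4  50.3]
rim? [0.5243 0.3428] loc mm [16.2 27.9]
rim? [0.5328 0.336 ] loc mm [26.  23.1]
```

>>> {"fn": "jog_arm", "kwargs": {
  "deltas": [
    [[1,0.5,0.44,-3.5,0],[1,0,0,-4,0],[1,0,0,-4,0],[1,0,0,-3.3,0],[1,0,0,-1.6,0],[1,0,0,0,0],[-1,0,0,0,0],[-1,0,0,0,0]]
  ],
  "force": 35
}}

```text
time_s: 3.65
tcp_pos: [0.5053, 0.3087, 0.139]
eef_rot: [-179.9, -0.1, -12.1]
contact_force: [0.5, 0.5, -0.1]
gripper_width: 0.0731
gripper_force: 0.0
```

>>> {"fn": "jog_arm", "kwargs": {
  "deltas": [
    [[-1,0,0,0,0],[-1,0,0,0,0],[-1,0,0,0,0],[-1,0,0,0,0]]
  ]
}}

```text
time_s: 4.15
tcp_pos: [0.5047, 0.3082, 0.1376]
eef_rot: [180.0, -0.0, -12.1]
contact_force: [0.7, 0.9, -0.1]
gripper_width: 0.0334
gripper_force: 0.0
```

>>> {"fn": "jog_arm", "kwargs": {
  "deltas": [
    [[-1,0,0,0,0],[-1,0,0,0,0],[-1,0,0,0,0],[-1,0,0,0,0]]
  ]
}}

```text
time_s: 4.65
tcp_pos: [0.5063, 0.3126, 0.1383]
eef_rot: [-179.5, -0.2, -12.0]
contact_force: [1.8, 12.4, -4.9]
gripper_width: 0.0149
gripper_force: 34.5
```

>>> {"fn": "jog_arm", "kwargs": {
  "deltas": [
    [[-1,0.1,0.35,0,0],[-1,0.05,0.3,0,0],[-1,0,0,0,0]]
  ]
}}

```text
time_s: 5.03
tcp_pos: [0.5065, 0.3156, 0.1377]
eef_rot: [-179.9, -0.0, -12.1]
contact_force: [0.3, 4.5, -1.0]
gripper_width: 0.014
gripper_force: 35.0
```

>>> {"fn": "jog_arm", "kwargs": {
  "deltas": [
    [[-1,0.05,0.2,0,0],[-1,0,0,0,0],[-1,0,0,1,0],[-1,0,0,1,0]]
  ]
}}

```text
time_s: 5.52
tcp_pos: [0.5064, 0.3162, 0.158]
eef_rot: [179.9, 0.0, -12.1]
contact_force: [-0.8, -0.4, -2.3]
gripper_width: 0.0135
gripper_force: 35.0
```

>>> {"fn": "jog_arm", "kwargs": {
  "deltas": [
    [[-1,0,0,2.5,0],[-1,0,0,4,0],[-1,0,0,4.5,0],[-1,0.5,-2,4.5,0],[-1,0.7,-4,4,0],[-1,0.9,-5.5,0,0],[-1,0.9,-5.5,0,0],[-1,0.9,-5.5,0,0]]
  ]
}}

```text
time_s: 6.52
tcp_pos: [0.5452, 0.0897, 0.3535]
eef_rot: [-180.0, -0.0, -12.1]
contact_force: [0.1, -0.1, -1.9]
gripper_width: 0.0141
gripper_force: 35.0
```

>>> {"fn": "jog_arm", "kwargs": {
  "deltas": [
    [[-1,0.9,-5.5,0,0],[-1,0.7,-3.8,0,-0.014],[-1,0.3,-1.5,-2,0],[-1,0,0,0,0],[-1,0,0,0,0]]
  ]
}}

```text
time_s: 7.15
tcp_pos: [0.5646, -0.0162, 0.3334]
eef_rot: [-180.0, -0.0, -12.9]
contact_force: [0.6, 0.9, -0.9]
gripper_width: 0.0133
gripper_force: 35.0
```

Run:
```python
from h import *
s=r.get_state(); print(s['time_s'],s['tcp_pos'],s['eef_rot'],s['contact_force'],s['moment'])
ims={n:r.capture(n) for n in('scene','top','wrist')}
for n,i in ims.items(): cv2.imwrite(f'pics/{n}2.png',i)
a=cv2.resize(ims['scene'][150:290,290:430],(560,560),interpolation=cv2.INTER_CUBIC)
cv2.imwrite('pics/m2.png',np.hstack([a[:,:400],cv2.resize(ims['wrist'][0:230,170:500],(400,279))[:279] if 0 else cv2.resize(ims['wrist'],(400,250)) ]) if 0 else a)
c=r.camera_info('scene'); w=r.camera_info('wrist')
print(np.linalg.inv(np.array(c['view']))[:3,3],np.linalg.inv(np.array(r.camera_info('top')['view']))[:3,3])
t=s['tcp_pos']; print('pred hook px scene',proj(c,t-[0,0,.132]),'wrist',proj(w,t-[0,0,.132]),proj(w,t),'top',proj(r.camera_info('top'),t-[0,0,.132]))
ctr=np.array([.575,.0273]);a=np.radians(-12.9);Y=np.array([-np.sin(a),np.cos(a)]);X=np.array([np.cos(a),np.sin(a)])
print('rim px',proj(c,[[*(ctr+X*i*.036+Y*j*.076),.165] for i,j in((1,1),(1,-1),(-1,-1),(-1,1))]))
```

```text
7.15 [ 0.56463774 -0.01615971  0.33342284] [-1.79997484e+02 -3.03890492e-02 -1.28777901e+01] [ 0.62314229  0.86517697 -0.94822392] [-0.06015559  0.10391355 -0.01776956]
[ 0.82003756 -0.22591191  0.79830428] [ 0.35442676 -0.00653592  1.02817693]
pred hook px scene [[339.16707265 216.2244282 ]] wrist [[319.31915678 193.13769108]] [[319.95787525 265.73247438]] top [[323.20657087 147.08780343]]
rim px [[408.3644696  223.36433512]
 [328.67434783 249.19596926]
 [314.87931794 214.63898475]
 [391.34549663 191.2570568 ]]
```

View pics/m2.png

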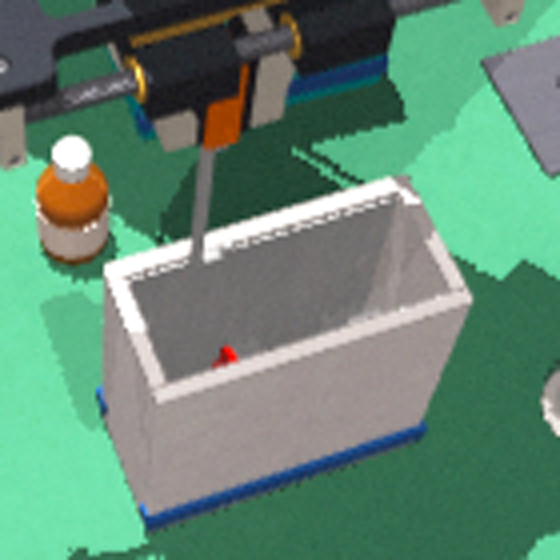

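The scene crop shows the hook in the open, its stem bottom at crop (197,262). That matches the prediction within 1 px. The tank rim sits about 2 px below prediction, so I'll check the wrist picture.

Run:
```python
from h import *
c=r.camera_info('scene')
S=lambda X,Y:(290+X/4,150+Y/4)
P=[onz(c,S(*p),.165) for p in((105,268),(395,180),(470,297),(160,398))];print(np.round(P,4),np.mean(P,0))
im=cv2.imread('pics/wrist2.png'); cv2.imwrite('pics/w2c.png',cv2.resize(im[90:230,190:390],(800,560),interpolation=cv2.INTER_CUBIC))
```

```text
[[ 0.5284 -0.0392  0.165 ]
 [ 0.5609  0.1002  0.165 ]
 [ 0.6276  0.0909  0.165 ]
 [ 0.5948 -0.0532  0.165 ]] [0.57791964 0.0246699  0.165     ]
```

View pics/w2c.png

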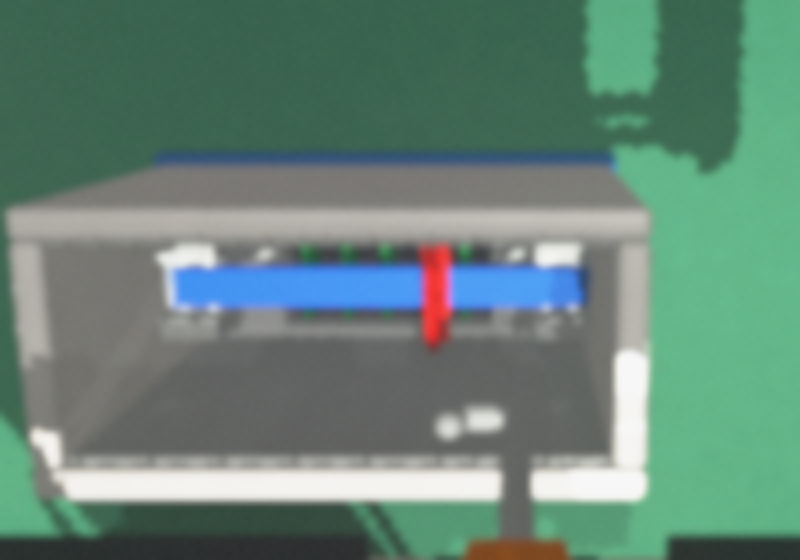

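The wrist crop shows the hook tip at (448,425), the stem at (515,425), the blue bar from (172,288) to (585,288) and the red crown from (437,247) to (432,345). The rim's outer edges are at rows 207 and 500.

Run:
```python
from h import *
c=r.camera_info('wrist'); s=r.get_state(); t=s['tcp_pos']
a=np.radians(-12.9);Y=np.array([-np.sin(a),np.cos(a)]);X=np.array([np.cos(a),np.sin(a)])
W=lambda x,y:(190+x/4,90+y/4)
def loc(n,uv,z):
    p=(onz(c,uv,z)[:2]-t[:2])*1000; print(n,'rel TCP X,Y',np.round([p@X,p@Y],1))
h=t[2]-.132
loc('tip',W(448,427),h+.012); loc('stem',W(515,425),h+.003)
loc('barL',W(172,288),.062);loc('barR',W(585,288),.062)
loc('barTopEdge',W(380,266),.062);loc('barBotEdge',W(380,309),.062)
loc('crown far',W(437,247),.084);loc('crown near',W(432,345),.084);loc('crown mid',W(434,300),.09)
loc('rim TL',W(8,207),.165);loc('rim TR',W(650,207),.165);loc('rim BR',W(645,500),.165);loc('rim BL',W(42,500),.165)
```

```text
tip rel TCP X,Y [ 0.  13.6]
stem rel TCP X,Y [-2.  -0.1]
barL rel TCP X,Y [  3.6 108. ]
barR rel TCP X,Y [  3.8 -22.3]
barTopEdge rel TCP X,Y [10.7 42.3]
barBotEdge rel TCP X,Y [-3.  42.6]
crown far rel TCP X,Y [19.6 23. ]
crown near rel TCP X,Y [-10.   24.9]
crown mid rel TCP X,Y [ 4.8 23.7]
rim TL rel TCP X,Y [ 39.5 117.7]
rim TR rel TCP X,Y [ 39.8 -31.4]
rim BR rel TCP X,Y [-31.9 -32.2]
rim BL rel TCP X,Y [-32.2 116.4]
```

>>> {"fn": "jog_arm", "kwargs": {
  "deltas": [
    [[-1,0.36,-0.24,0,0],[-1,0,0,-2.5,0],[-1,0,0,-3,0],[-1,0,0,-3,0],[-1,0,0,-2.5,0],[-1,0,0,-1.4,0],[-1,0,0,-0.5,0],[-1,0,0,0,0]]
  ]
}}

```text
time_s: 8.3
tcp_pos: [0.5687, -0.0187, 0.204]
eef_rot: [-180.0, -0.0, -12.9]
contact_force: [-0.5, 1.0, -0.3]
gripper_width: 0.0134
gripper_force: 35.0
```

>>> {"fn": "jog_arm", "kwargs": {
  "deltas": [
    [[-1,0,0,-0.2,0],[-1,0,0,0,0]]
  ]
}}

```text
time_s: 8.55
tcp_pos: [0.5685, -0.0187, 0.2021]
eef_rot: [-180.0, -0.0, -12.9]
contact_force: [-0.5, -1.5, -0.6]
gripper_width: 0.014
gripper_force: 35.0
```

Run:
```python
from h import *
s=r.get_state(); print(s['time_s'],s['tcp_pos'],s['contact_force'],s['moment'])
im=r.capture('wrist'); cv2.imwrite('pics/w3c.png',cv2.resize(im[70:260,170:430],(780,570),interpolation=cv2.INTER_CUBIC))
```

```text
8.55 [ 0.56848907 -0.01868297  0.20206746] [-0.46310096 -1.47464634 -0.64697598] [-0.07906696  0.14544128  0.0449266 ]
```

View pics/w3c.png

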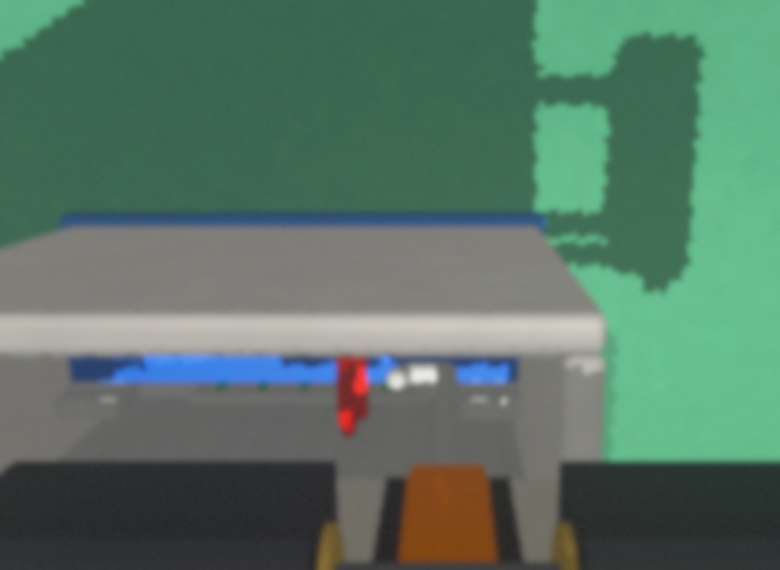

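The hook tip (crop (397,380)) is just beside the red eye (352,380), in line with the bar. Advancing gently into the eye.

>>> {"fn": "jog_arm", "kwargs": {
  "deltas": [
    [[-1,0.067,0.293,0,0],[-1,0.067,0.293,0,0],[-1,0.067,0.293,0,0],[-1,0,0,0,0]]
  ]
}}

```text
time_s: 9.1
tcp_pos: [0.5704, -0.0096, 0.2015]
eef_rot: [180.0, -0.0, -12.9]
contact_force: [-0.6, -1.4, -1.4]
gripper_width: 0.014
gripper_force: 35.0
```

>>> {"fn": "jog_arm", "kwargs": {
  "deltas": [
    [[-1,0.067,0.293,0,0],[-1,0.067,0.293,0,0],[-1,0,0,0,0]]
  ]
}}

```text
time_s: 9.48
tcp_pos: [0.5717, -0.0039, 0.2015]
eef_rot: [180.0, 0.0, -12.9]
contact_force: [-0.1, -0.8, -1.1]
gripper_width: 0.014
gripper_force: 35.0
```

>>> {"fn": "jog_arm", "kwargs": {
  "deltas": [
    [[-1,0.034,0.146,0,0],[-1,0.034,0.146,0,0],[-1,0,0,0,0]]
  ]
}}

```text
time_s: 9.85
tcp_pos: [0.5723, -0.0011, 0.2016]
eef_rot: [180.0, -0.0, -12.9]
contact_force: [0.2, -0.1, -1.8]
gripper_width: 0.0137
gripper_force: 35.0
```

>>> {"fn": "jog_arm", "kwargs": {
  "deltas": [
    [[-1,0.034,0.146,0,0],[-1,0,0,0,0]]
  ]
}}

```text
time_s: 10.1
tcp_pos: [0.5727, 0.0004, 0.2016]
eef_rot: [180.0, -0.0, -12.9]
contact_force: [-0.6, -0.8, -1.2]
gripper_width: 0.0138
gripper_force: 35.0
```

>>> {"fn": "jog_arm", "kwargs": {
  "deltas": [
    [[-1,0.034,0.146,0,0],[-1,0,0,0,0]]
  ]
}}

```text
time_s: 10.35
tcp_pos: [0.573, 0.0019, 0.2016]
eef_rot: [-180.0, -0.0, -12.9]
contact_force: [-0.2, 0.1, -0.5]
gripper_width: 0.0139
gripper_force: 35.0
```

>>> {"fn": "jog_arm", "kwargs": {
  "deltas": [
    [[-1,0.034,0.146,0,0],[-1,0,0,0,0]]
  ]
}}

```text
time_s: 10.6
tcp_pos: [0.5734, 0.0033, 0.2016]
eef_rot: [-180.0, -0.0, -12.9]
contact_force: [-0.2, 0.4, -1.5]
gripper_width: 0.0139
gripper_force: 35.0
```

>>> {"fn": "jog_arm", "kwargs": {
  "deltas": [
    [[-1,0.034,0.146,0,0],[-1,0,0,0,0]]
  ]
}}

```text
time_s: 10.85
tcp_pos: [0.5735, 0.0044, 0.2015]
eef_rot: [180.0, 0.0, -12.9]
contact_force: [-0.2, -1.5, -0.2]
gripper_width: 0.014
gripper_force: 35.0
```

>>> {"fn": "jog_arm", "kwargs": {
  "deltas": [
    [[-1,0.034,0.146,0,0],[-1,0,0,0,0]]
  ]
}}

```text
time_s: 11.1
tcp_pos: [0.5739, 0.006, 0.2015]
eef_rot: [180.0, 0.0, -12.9]
contact_force: [-0.9, -2.7, -1.3]
gripper_width: 0.0139
gripper_force: 35.0
```

Run:
```python
from h import *
s=r.get_state(); t=s['tcp_pos']; print(t,s['contact_force'],s['moment'])
c=r.camera_info('wrist'); im=r.capture('wrist'); cv2.imwrite('pics/w4.png',im); h=cv2.cvtColor(im,cv2.COLOR_BGR2HSV)
m=cv2.inRange(h,(0,150,70),(7,255,255))|cv2.inRange(h,(173,150,70),(180,255,255)); m[225:]=0
b=cv2.inRange(h,(105,140,60),(125,255,255)); b[:180]=0; b[225:]=0
for n,k in(('red',m),('blue',b)):
    for q in cv2.findContours(k,0,2)[0]:
        if cv2.contourArea(q)>8: print(n,cv2.boundingRect(q))
a=np.radians(-12.9);Y=np.array([-np.sin(a),np.cos(a)]);X=np.array([np.cos(a),np.sin(a)])
ys,xs=np.where(m>0)
if len(xs):
  for row in np.unique(ys)[::3]:
    u=xs[ys==row].mean(); p=(onz(c,(u,row),.085)[:2]-t[:2])*1000; print(row,u,np.round([p@X,p@Y],1))
```

```text
[0.57389046 0.0060189  0.20153069] [-0.89279353 -2.74510452 -1.29187703] [-1.21741853  0.42966796 -0.01249986]
red (310, 190, 6, 24)
red (512, 0, 30, 16)
blue (323, 189, 46, 8)
blue (220, 189, 82, 9)
blue (515, 180, 125, 45)
0 526.5 [ 142.6 -144.3]
3 526.5 [ 140.8 -144.6]
6 526.5 [ 138.9 -144.9]
9 525.0 [ 137.  -144.2]
12 517.5 [ 135.1 -139.2]
15 516.0 [ 133.2 -138.5]
192 313.5 [4.8 4. ]
195 313.5 [2.3 4. ]
198 313.0 [-0.2  4.4]
201 312.5 [-2.7  4.8]
204 312.5 [-5.3  4.9]
207 312.5 [-7.8  4.9]
210 313.0 [-10.4   4.5]
213 313.0 [-12.9   4.5]
```

>>> {"fn": "jog_arm", "kwargs": {
  "deltas": [
    [[-1,-0.05,-0.22,0,0],[-1,0,0,0.4,0],[-1,0,0,0.4,0],[-1,0,0,0.2,0],[-1,0,0,0,0]]
  ]
}}

```text
time_s: 11.78
tcp_pos: [0.5737, 0.004, 0.2119]
eef_rot: [-180.0, -0.0, -12.9]
contact_force: [-0.2, 0.3, -1.1]
gripper_width: 0.0143
gripper_force: 35.0
```

>>> {"fn": "jog_arm", "kwargs": {
  "deltas": [
    [[-1,0,0,0.2,0],[-1,0,0,0.2,0],[-1,0,0,0,0]]
  ]
}}

```text
time_s: 12.15
tcp_pos: [0.5733, 0.004, 0.2153]
eef_rot: [180.0, 0.0, -12.9]
contact_force: [0.3, 1.1, -5.2]
gripper_width: 0.0136
gripper_force: 35.0
```

>>> {"fn": "jog_arm", "kwargs": {
  "deltas": [
    [[-1,0.026,0.111,0.4,0],[-1,0.026,0.111,0.4,0],[-1,0.026,0.111,0.4,0],[-1,0,0,0,0]]
  ]
}}

```text
time_s: 12.65
tcp_pos: [0.5745, 0.0074, 0.2281]
eef_rot: [-180.0, -0.0, -12.9]
contact_force: [0.6, -0.2, -5.0]
gripper_width: 0.0139
gripper_force: 35.0
```

>>> {"fn": "jog_arm", "kwargs": {
  "deltas": [
    [[-1,0.026,0.111,0.4,0],[-1,0.026,0.111,0.4,0],[-1,0.026,0.111,0.4,0],[-1,0.026,0.111,0.4,0],[-1,0,0,0,0]]
  ]
}}

```text
time_s: 13.28
tcp_pos: [0.5756, 0.0118, 0.244]
eef_rot: [-180.0, -0.0, -12.9]
contact_force: [0.1, 0.2, -5.4]
gripper_width: 0.0133
gripper_force: 35.0
```

>>> {"fn": "jog_arm", "kwargs": {
  "deltas": [
    [[-1,0,0,0.4,0],[-1,0,0,0.4,0],[-1,0,0,0,0],[-1,0,0,0,0]]
  ]
}}

```text
time_s: 13.78
tcp_pos: [0.5753, 0.0117, 0.2515]
eef_rot: [-180.0, 0.0, -12.9]
contact_force: [-0.2, -0.4, -5.0]
gripper_width: 0.014
gripper_force: 35.0
```

>>> {"fn": "jog_arm", "kwargs": {
  "deltas": [
    [[-1,0,0,0.6,0],[-1,0,0,0.8,0],[-1,0,0,1,0],[-1,0,0,1,0],[-1,0,0,1,0],[-1,0,0,1,0]]
  ]
}}

```text
time_s: 14.52
tcp_pos: [0.5753, 0.0117, 0.3064]
eef_rot: [-180.0, -0.0, -12.9]
contact_force: [-0.2, -0.2, -4.6]
gripper_width: 0.0141
gripper_force: 35.0
```

>>> {"fn": "jog_arm", "kwargs": {
  "deltas": [
    [[-1,0,0,1.2,0],[-1,0,0,1.5,0],[-1,0,0,1.5,0],[-1,0,0,1.5,0],[-1,0,0,1.5,0],[-1,0,0,1.5,0],[-1,0,0,1.2,0],[-1,0,0,0.6,0]]
  ]
}}

```text
time_s: 15.52
tcp_pos: [0.5755, 0.0117, 0.4115]
eef_rot: [-180.0, -0.0, -12.9]
contact_force: [0.7, 0.3, -6.0]
gripper_width: 0.0139
gripper_force: 35.0
```

Run:
```python
from h import *
s=r.get_state(); print(s['time_s'],s['tcp_pos'],s['contact_force'],s['moment'])
a=r.capture('scene'); cv2.imwrite('pics/s5.png',a); cv2.imwrite('pics/s5c.png',cv2.resize(a[100:300,250:450],(600,600),interpolation=cv2.INTER_CUBIC))
```

```text
15.525 [0.57549261 0.011747   0.41147686] [ 0.69880309  0.2555383  -6.00486981] [-0.14809059  0.08003581  0.01118311]
```

View pics/s5c.png

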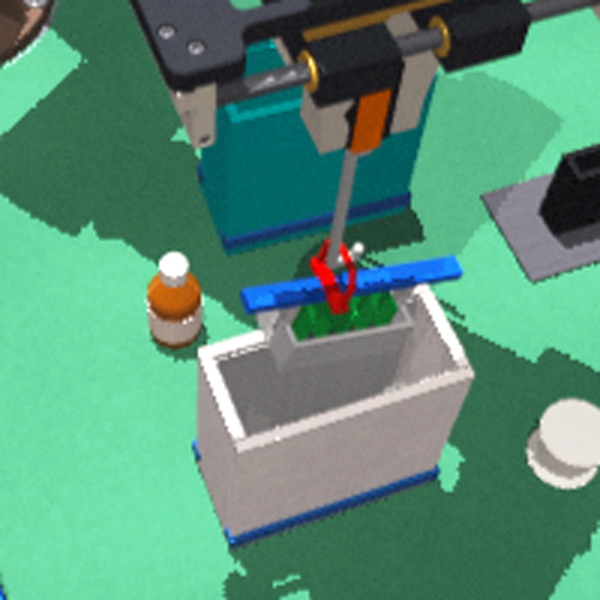

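The scene crop shows the basket hanging from its red eye on the hook at (335,265), clear of the tank. Carrying it to the tray.

>>> {"fn": "jog_arm", "kwargs": {
  "deltas": [
    [[-1,-0.2,-0.5,0,0],[-1,-0.4,-1.1,0,0],[-1,-0.5,-1.7,0,0],[-1,-0.7,-2.2,0,0],[-1,-0.8,-2.5,0,0],[-1,-0.8,-2.5,0,0],[-1,-0.8,-2.5,0,0],[-1,-0.8,-2.5,0,0]]
  ]
}}

```text
time_s: 16.58
tcp_pos: [0.5242, -0.1454, 0.4107]
eef_rot: [180.0, -0.0, -12.9]
contact_force: [-0.7, -0.3, -5.4]
gripper_width: 0.0139
gripper_force: 35.0
```

>>> {"fn": "jog_arm", "kwargs": {
  "deltas": [
    [[-1,-0.8,-2.5,0,0],[-1,-0.8,-2.5,0,0],[-1,-0.8,-2.5,0,0],[-1,-0.8,-2.5,0,0],[-1,-0.7,-2.2,0,0],[-1,-0.5,-1.7,0,0],[-1,-0.4,-1.1,-0.5,0],[-1,-0.1,-0.4,-1,0]]
  ]
}}

```text
time_s: 17.58
tcp_pos: [0.4761, -0.298, 0.3952]
eef_rot: [-180.0, -0.0, -12.9]
contact_force: [0.3, 0.5, -5.5]
gripper_width: 0.0135
gripper_force: 35.0
```

>>> {"fn": "jog_arm", "kwargs": {
  "deltas": [
    [[-1,0,0,-1.5,0],[-1,0,0,-2,0],[-1,0,0,-2,0],[-1,0,0,-2,0],[-1,0,0,-2,0],[-1,0,0,-2,0],[-1,0,0,-1.5,0],[-1,0,0,-1,0]]
  ]
}}

```text
time_s: 18.58
tcp_pos: [0.4762, -0.2968, 0.2544]
eef_rot: [-180.0, 0.1, -12.8]
contact_force: [-0.7, -0.5, -5.1]
gripper_width: 0.0136
gripper_force: 35.0
```

>>> {"fn": "jog_arm", "kwargs": {
  "deltas": [
    [[-1,0,0,-0.8,0],[-1,0,0,-0.6,0],[-1,0,0,0,0],[-1,0,0,0,0]]
  ]
}}

```text
time_s: 19.08
tcp_pos: [0.4765, -0.2974, 0.242]
eef_rot: [180.0, -0.0, -12.9]
contact_force: [0.1, 0.2, -5.5]
gripper_width: 0.0136
gripper_force: 35.0
```

Run:
```python
from h import *
s=r.get_state(); t=s['tcp_pos']; print(s['time_s'],t,s['contact_force'],s['moment'])
c=r.camera_info('scene'); a=r.capture('scene'); cv2.imwrite('pics/s6.png',a); cv2.imwrite('pics/s6c.png',cv2.resize(a[190:390,100:300],(600,600),interpolation=cv2.INTER_CUBIC))
cv2.imwrite('pics/t6.png',r.capture('top'))
P=np.array([onz(c,p,.025) for p in((133,275),(231,242),(255,314),(149,355))]);print(P,P.mean(0))
```

```text
19.075 [ 0.47654275 -0.29743752  0.24201336] [ 0.05380294  0.18521205 -5.46232373] [-0.13290388  0.13344861 -0.01385751]
[[ 0.37959024 -0.38287052  0.025     ]
 [ 0.41872588 -0.18317689  0.025     ]
 [ 0.58086124 -0.21115652  0.025     ]
 [ 0.54389154 -0.40931668  0.025     ]] [ 0.48076722 -0.29663015  0.025     ]
```

>>> {"fn": "jog_arm", "kwargs": {
  "deltas": [
    [[-1,0,0,-0.5,0],[-1,0,0,-0.5,0],[-1,0,0,-0.4,0],[-1,0,0,-0.2,0],[-1,0,0,0,0]]
  ]
}}

```text
time_s: 19.8
tcp_pos: [0.4763, -0.2973, 0.2254]
eef_rot: [180.0, 0.0, -12.9]
contact_force: [0.4, -0.4, -4.7]
gripper_width: 0.0141
gripper_force: 35.0
```

>>> {"fn": "jog_arm", "kwargs": {
  "deltas": [
    [[-1,0,0,-0.2,0],[-1,0,0,-0.2,0],[-1,0,0,-0.2,0],[-1,0,0,0,0]]
  ]
}}

```text
time_s: 20.3
tcp_pos: [0.4762, -0.2972, 0.2193]
eef_rot: [-180.0, 0.0, -12.9]
contact_force: [-1.2, -0.2, -5.3]
gripper_width: 0.0139
gripper_force: 35.0
```

>>> {"fn": "jog_arm", "kwargs": {
  "deltas": [
    [[-1,0,0,-0.15,0],[-1,0,0,-0.15,0],[-1,0,0,0,0]]
  ]
}}

```text
time_s: 20.68
tcp_pos: [0.4764, -0.2974, 0.2167]
eef_rot: [180.0, -0.0, -12.9]
contact_force: [0.1, 0.4, -4.6]
gripper_width: 0.0139
gripper_force: 35.0
```

>>> {"fn": "jog_arm", "kwargs": {
  "deltas": [
    [[-1,0,0,-0.15,0],[-1,0,0,-0.15,0],[-1,0,0,0,0]]
  ]
}}

```text
time_s: 21.05
tcp_pos: [0.4766, -0.2977, 0.214]
eef_rot: [180.0, -0.1, -12.9]
contact_force: [0.1, -1.3, -0.4]
gripper_width: 0.0142
gripper_force: 35.0
```

>>> {"fn": "jog_arm", "kwargs": {
  "deltas": [
    [[-1,-0.058,-0.254,-0.05,0],[-1,-0.058,-0.254,-0.1,0],[-1,-0.058,-0.254,-0.12,0],[-1,0,0,0,0]]
  ]
}}

```text
time_s: 21.55
tcp_pos: [0.4745, -0.3051, 0.2107]
eef_rot: [180.0, 0.0, -12.9]
contact_force: [0.2, -1.5, -2.3]
gripper_width: 0.014
gripper_force: 35.0
```

>>> {"fn": "jog_arm", "kwargs": {
  "deltas": [
    [[-1,-0.058,-0.254,-0.15,0],[-1,-0.058,-0.254,-0.15,0],[-1,0,0,0,0]]
  ]
}}

```text
time_s: 21.92
tcp_pos: [0.4734, -0.3102, 0.2077]
eef_rot: [180.0, 0.0, -12.9]
contact_force: [-0.8, -1.5, -1.4]
gripper_width: 0.014
gripper_force: 35.0
```

>>> {"fn": "jog_arm", "kwargs": {
  "deltas": [
    [[-1,-0.05,-0.22,-0.15,0],[-1,-0.03,-0.12,-0.15,0],[-1,0,0,0,0]]
  ]
}}

```text
time_s: 22.3
tcp_pos: [0.4726, -0.3137, 0.2049]
eef_rot: [180.0, -0.0, -12.9]
contact_force: [-0.2, -2.3, -0.5]
gripper_width: 0.0138
gripper_force: 35.0
```

>>> {"fn": "jog_arm", "kwargs": {
  "deltas": [
    [[-1,0,0,-0.15,0],[-1,0,0,-0.15,0],[-1,0,0,0,0]]
  ]
}}

```text
time_s: 22.68
tcp_pos: [0.4727, -0.3133, 0.2018]
eef_rot: [-180.0, -0.0, -12.9]
contact_force: [-0.2, -2.7, 0.2]
gripper_width: 0.0139
gripper_force: 35.0
```

Run:
```python
from h import *
s=r.get_state(); t=s['tcp_pos']; print(s['time_s'],t,s['contact_force'],s['moment'])
a=r.capture('scene'); w=r.capture('wrist'); cv2.imwrite('pics/w7.png',w)
A=cv2.resize(a[220:360,120:270],None,fx=3.2,fy=3.2,interpolation=cv2.INTER_CUBIC); B=cv2.resize(w[110:260,240:390],None,fx=2.1,fy=2.1,interpolation=cv2.INTER_CUBIC)
o=np.zeros((A.shape[0],A.shape[1]+B.shape[1],3),np.uint8);o[:,:A.shape[1]]=A;o[:B.shape[0],A.shape[1]:]=B; cv2.imwrite('pics/m7.png',o);print(o.shape)
```

```text
22.675 [ 0.47265823 -0.31332174  0.20175793] [-0.24383382 -2.65416439  0.18478977] [-1.39650449  0.2857064   0.0278609 ]
(448, 795, 3)
```

>>> {"fn": "jog_arm", "kwargs": {
  "deltas": [
    [[-1,-0.03,-0.15,0,0],[-1,0,0,0,0]]
  ]
}}

```text
time_s: 23.02
tcp_pos: [0.4721, -0.3147, 0.2015]
eef_rot: [-180.0, 0.0, -12.9]
contact_force: [0.0, -1.9, -2.2]
gripper_width: 0.0139
gripper_force: 35.0
```

>>> {"fn": "jog_arm", "kwargs": {
  "deltas": [
    [[-1,-0.03,-0.15,0,0],[-1,0,0,0,0]]
  ]
}}

```text
time_s: 23.28
tcp_pos: [0.472, -0.3162, 0.2017]
eef_rot: [-180.0, 0.0, -12.9]
contact_force: [0.4, 0.2, -1.6]
gripper_width: 0.0137
gripper_force: 35.0
```

>>> {"fn": "jog_arm", "kwargs": {
  "deltas": [
    [[-1,-0.03,-0.15,0,0],[-1,0,0,0,0]]
  ]
}}

```text
time_s: 23.52
tcp_pos: [0.4717, -0.3179, 0.2019]
eef_rot: [-180.0, -0.0, -12.9]
contact_force: [-0.6, 0.4, -0.9]
gripper_width: 0.0136
gripper_force: 35.0
```

Run:
```python
from h import *
s=r.get_state(); t=s['tcp_pos']; print(s['time_s'],t,s['contact_force'],s['moment'])
a=r.capture('scene'); w=r.capture('wrist'); cv2.imwrite('pics/w7.png',w)
A=cv2.resize(a[220:360,120:270],None,fx=3.2,fy=3.2,interpolation=cv2.INTER_CUBIC); B=cv2.resize(w[110:260,240:390],None,fx=2.1,fy=2.1,interpolation=cv2.INTER_CUBIC)
o=np.zeros((A.shape[0],A.shape[1]+B.shape[1],3),np.uint8);o[:,:A.shape[1]]=A;o[:B.shape[0],A.shape[1]:]=B; cv2.imwrite('pics/m7.png',o);cv2.imwrite('pics/s7.png',a)
```

```text
23.525 [ 0.4717422 -0.3178924  0.2018631] [-0.6048521   0.43378322 -0.8792256 ] [-0.07980581  0.18487981  0.03704836]
```

>>> {"fn": "jog_arm", "kwargs": {
  "deltas": [
    [[-1,0,0,-0.3,0],[-1,0,0,-0.3,0],[-1,0,0,0,0]]
  ]
}}

```text
time_s: 24.0
tcp_pos: [0.4715, -0.3178, 0.1954]
eef_rot: [-180.0, 0.0, -12.9]
contact_force: [-0.2, -0.7, -1.3]
gripper_width: 0.0137
gripper_force: 35.0
```

Run:
```python
from h import *
s=r.get_state(); t=s['tcp_pos']; print(s['time_s'],t,s['contact_force'],s['moment'])
c=r.camera_info('wrist'); w=r.capture('wrist'); a=r.capture('scene'); h=cv2.cvtColor(w,cv2.COLOR_BGR2HSV)
m=cv2.inRange(h,(0,150,70),(7,255,255))|cv2.inRange(h,(173,150,70),(180,255,255)); m[240:]=0; m[:120]=0
a_=np.radians(-12.9);Y=np.array([-np.sin(a_),np.cos(a_)]);X=np.array([np.cos(a_),np.sin(a_)])
for q in cv2.findContours(m,0,2)[0]:
    if cv2.contourArea(q)>8: print(cv2.boundingRect(q))
A=cv2.resize(a[220:360,120:270],None,fx=3.2,fy=3.2,interpolation=cv2.INTER_CUBIC); B=cv2.resize(w[110:260,240:390],None,fx=2.1,fy=2.1,interpolation=cv2.INTER_CUBIC)
o=np.zeros((A.shape[0],A.shape[1]+B.shape[1],3),np.uint8);o[:,:A.shape[1]]=A;o[:B.shape[0],A.shape[1]:]=B; cv2.imwrite('pics/m8.png',o)
```

```text
24.0 [ 0.47149141 -0.31779035  0.19540708] [-0.22355209 -0.65336037 -1.26113202] [-0.14153783  0.06275012 -0.02682121]
(307, 194, 8, 19)
(307, 172, 9, 15)
```

View pics/m8.png

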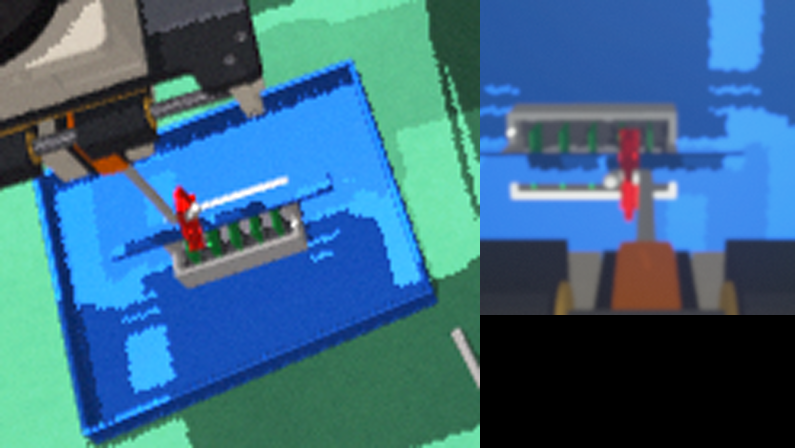

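The basket stands flat in the tray, with the hook tip (crop (611,180)) through the eye (628,180). Withdrawing along -Y.

>>> {"fn": "jog_arm", "kwargs": {
  "deltas": [
    [[-1,-0.045,-0.195,0,0],[-1,-0.045,-0.195,0,0],[-1,-0.045,-0.195,0,0],[-1,0,0,0,0]]
  ]
}}

```text
time_s: 24.6
tcp_pos: [0.4703, -0.3239, 0.1959]
eef_rot: [180.0, -0.0, -12.9]
contact_force: [-0.1, 0.3, -1.9]
gripper_width: 0.0137
gripper_force: 35.0
```

>>> {"fn": "jog_arm", "kwargs": {
  "deltas": [
    [[-1,-0.067,-0.293,0,0],[-1,-0.067,-0.293,0,0],[-1,-0.067,-0.293,0,0],[-1,0,0,0,0]]
  ]
}}

```text
time_s: 25.1
tcp_pos: [0.4683, -0.3328, 0.1958]
eef_rot: [180.0, 0.0, -12.9]
contact_force: [-0.4, 0.1, -1.4]
gripper_width: 0.0135
gripper_force: 35.0
```

>>> {"fn": "jog_arm", "kwargs": {
  "deltas": [
    [[-1,-0.067,-0.293,0,0],[-1,-0.067,-0.293,0,0],[-1,0,0,0,0]]
  ]
}}

```text
time_s: 25.48
tcp_pos: [0.467, -0.3386, 0.1958]
eef_rot: [-180.0, 0.0, -12.9]
contact_force: [0.4, -0.2, -0.7]
gripper_width: 0.0139
gripper_force: 35.0
```

Run:
```python
from h import *
s=r.get_state(); t=s['tcp_pos']; print(s['time_s'],t,s['contact_force'],s['moment'])
w=r.capture('wrist'); h=cv2.cvtColor(w,cv2.COLOR_BGR2HSV); c=r.camera_info('wrist')
m=cv2.inRange(h,(0,150,70),(7,255,255))|cv2.inRange(h,(173,150,70),(180,255,255)); m[240:]=0; m[:120]=0
for q in cv2.findContours(m,0,2)[0]:
    if cv2.contourArea(q)>8: print(cv2.boundingRect(q))
print('tip px',proj(c,t+[.223*.014,.975*.014,-.1207]),'eye at', onz(c,(300,185),.08)-t)
```

```text
25.475 [ 0.46699046 -0.33859507  0.19582083] [ 0.36283268 -0.21371611 -0.71434593] [-0.09029164  0.18474704  0.07407236]
(282, 172, 10, 42)
tip px [[301.5857854  196.39139781]] eye at [ 0.01380826  0.01210617 -0.11582083]
```

>>> {"fn": "jog_arm", "kwargs": {
  "deltas": [
    [[-1,-0.067,-0.293,0,0],[-1,-0.067,-0.293,0,0],[-1,0,0,1,0],[-1,0,0,3,0],[-1,0,0,4,0],[-1,0,0,4,0],[-1,0,0,3,0],[-1,0,0,1.4,0]]
  ]
}}

```text
time_s: 26.52
tcp_pos: [0.466, -0.3445, 0.3624]
eef_rot: [180.0, -0.2, -12.9]
contact_force: [0.4, -0.6, -1.8]
gripper_width: 0.0137
gripper_force: 35.0
```

>>> {"fn": "jog_arm", "kwargs": {
  "deltas": [
    [[-1,0.2,2,0,0],[-1,0.3,4,0,0],[-1,0.3,5,0,0],[-1,0.3,5,0,0],[-1,0.3,5,0,0],[-1,0.3,5,0,0],[-1,0.3,5,0,0],[-1,0.3,5,0,0]]
  ]
}}

```text
time_s: 27.52
tcp_pos: [0.4875, 0.0179, 0.3587]
eef_rot: [180.0, 0.1, -12.9]
contact_force: [0.2, -0.3, -0.5]
gripper_width: 0.0142
gripper_force: 35.0
```

>>> {"fn": "jog_arm", "kwargs": {
  "deltas": [
    [[-1,0.3,5,0,0],[-1,0.3,5,0,0],[-1,0.3,5,0,0],[-1,0.3,5,0,0.014],[-1,0.3,4.5,0,0],[-1,0.2,3.5,0,0],[-1,0.1,1.9,0,0],[-1,0,0,0,0]]
  ]
}}

```text
time_s: 28.52
tcp_pos: [0.5058, 0.3158, 0.3584]
eef_rot: [179.9, 0.1, -12.0]
contact_force: [0.1, -1.1, -1.3]
gripper_width: 0.0134
gripper_force: 35.0
```

Run:
```python
from h import *
s=r.get_state(); t=s['tcp_pos']; print(s['time_s'],t,s['eef_rot'],s['contact_force'])
c=r.camera_info('wrist'); w=r.capture('wrist'); cv2.imwrite('pics/w9.png',w)
# stem/hook: bright grey pixels near predicted hook
u,v=proj(c,t-[0,0,.1297])[0]; print('pred hook',u,v)
g=cv2.cvtColor(w,cv2.COLOR_BGR2HSV); x0,y0=int(u),int(v)
for y in range(y0-16,y0+16,2): print(y,w[y,x0-30:x0+16:2].astype(int).mean(1).astype(int))
p=proj(c,[[.5066,.3163,.08]]); print('socket px',p)
```

```text
28.525 [0.50584939 0.31575329 0.3583515 ] [ 1.79884159e+02  8.60375094e-02 -1.19936705e+01] [ 0.13480587 -1.0562151  -1.30554979]
pred hook 318.220579187507 193.39160071943618
177 [ 65  59  58  58  58  57  57  58  59  59  58  67  91 118 125 126 124  98
  68  71  87  89 108]
179 [ 58  58  59  58  59  58  58  59  59  59  58  59  61  70  82 106 119 110
  81  61  63  62  70]
181 [ 58  60  58  58  58  58  57  57  57  58  58  59  64  62  63  73  91 102
 107  83  65  60  61]
183 [62 61 61 61 62 61 61 61 62 60 62 62 64 64 66 65 64 73 88 86 76 77 75]
185 [63 64 65 63 63 64 63 64 64 63 64 64 65 65 64 64 63 65 65 65 68 78 93]
187 [63 64 63 62 64 63 64 64 63 63 64 65 71 70 68 72 68 66 65 64 63 65 70]
189 [64 64 64 64 64 64 64 66 69 73 74 77 85 87 84 85 83 78 67 65 64 64 65]
191 [ 63  62  63  63  63  64  72  86  94 120 140 141 143 140 115  99  94  84
  70  64  65  64  63]
193 [ 64  64  63  65  63  71 111 143 132 155 208 215 215 204 137 102  99  89
  70  64  64  64  63]
195 [ 63  62  63  62  64  95 170 207 181 171 223 231 231 221 137 101  99  91
  68  64  63  64  64]
197 [ 62  61  62  63  64 102 195 221 185 150 172 176 181 171 118 101  99  91
  71  63  65  64  65]
199 [ 63  62  63  62  62  74 135 165 118  78  74  79  90  93  98 100 100  92
  71  63  63  64  65]
201 [ 62  62  63  62  64  63  68  71  65  62  64  66  79  88  99 101  99  91
  68  63  63  64  63]
203 [ 63  62  61  64  63  63  62  63  64  64  63  67  80  85  98 100  99  92
  72  63  63  64  64]
205 [ 61  61  62  63  64  64  62  63  64  63  65  72  80  86  98 101 100  94
  73  65  63  64  63]
207 [ 61  61  62  62  62  64  63  62  62  62  62  72  81  88  98 101  99  94
  69  61  62  63  64]
socket px [[317.51000171 163.03614347]]
```

>>> {"fn": "jog_arm", "kwargs": {
  "deltas": [
    [[-1,0.05,0.05,-2.5,0],[-1,0,0,-4,0],[-1,0,0,-4,0],[-1,0,0,-2.5,0],[-1,0,0,-0.8,0],[-1,0,0,-0.8,0],[-1,0,0,-0.8,0],[-1,0,0,0,0]]
  ]
}}

```text
time_s: 29.58
tcp_pos: [0.5073, 0.3154, 0.2059]
eef_rot: [-180.0, -0.0, -12.1]
contact_force: [-0.2, 0.9, -1.7]
gripper_width: 0.0141
gripper_force: 35.0
```

>>> {"fn": "jog_arm", "kwargs": {
  "deltas": [
    [[-1,0,0,-1,0],[-1,0,0,-1,0],[-1,0,0,-1,0],[-1,0,0,-1,0],[-1,0,0,-1,0],[-1,0,0,-0.6,0],[-1,0,0,0,0]]
  ]
}}

```text
time_s: 30.45
tcp_pos: [0.5071, 0.3155, 0.1493]
eef_rot: [-180.0, 0.0, -12.1]
contact_force: [1.7, 3.4, -3.0]
gripper_width: 0.0141
gripper_force: 35.0
```

>>> {"fn": "jog_arm", "kwargs": {
  "deltas": [
    [[-1,0.04,0.15,0,0],[-1,0,0,-0.4,0],[-1,0,0,-0.4,0],[-1,0,0,0,0]]
  ]
}}

```text
time_s: 30.95
tcp_pos: [0.5073, 0.3163, 0.1413]
eef_rot: [179.9, 0.0, -12.1]
contact_force: [-0.4, -0.1, -1.4]
gripper_width: 0.0138
gripper_force: 35.0
```

>>> {"fn": "jog_arm", "kwargs": {
  "deltas": [
    [[-1,0,0,-0.2,0],[-1,0,0,-0.15,0],[-1,0,0,0,0]]
  ]
}}

```text
time_s: 31.32
tcp_pos: [0.5075, 0.3167, 0.1382]
eef_rot: [180.0, 0.0, -12.1]
contact_force: [-1.0, 0.1, -1.4]
gripper_width: 0.0142
gripper_force: 35.0
```

>>> {"fn": "jog_arm", "kwargs": {
  "deltas": [
    [[-1,0,0.15,-0.1,0],[-1,0,0,0,0]]
  ]
}}

```text
time_s: 31.58
tcp_pos: [0.5077, 0.318, 0.1377]
eef_rot: [180.0, -0.0, -12.1]
contact_force: [0.0, -2.8, 2.7]
gripper_width: 0.0136
gripper_force: 35.0
```

>>> {"fn": "jog_arm", "kwargs": {
  "deltas": [
    [[-0.6,0,0,0,0],[-0.5,0,0,0,0],[-0.4,0,0,0,0],[-0.2,0,0,0,0],[0,0,0,0,0],[0.5,0,0,0,0],[0.8,0,0,0,0],[0.8,0,0,0,0]]
  ]
}}

```text
time_s: 32.58
tcp_pos: [0.5076, 0.3182, 0.1373]
eef_rot: [180.0, 0.0, -12.1]
contact_force: [-0.1, 0.4, 0.8]
gripper_width: 0.0685
gripper_force: 0.0
```

Released. Rising clear and checking numerically.

>>> {"fn": "jog_arm", "kwargs": {
  "deltas": [
    [[0.8,0,0,1,0],[0.8,0,0,2.5,0],[0.8,0,0,4,0],[0.8,0,0,4,0],[0.8,0,0,3.5,0],[0.8,0,0,1.5,0],[0.8,0,0,0,0],[0.8,0,0,0,0]]
  ]
}}

```text
time_s: 33.58
tcp_pos: [0.5071, 0.3179, 0.3009]
eef_rot: [179.9, 0.1, -12.1]
contact_force: [-0.5, -0.0, -0.2]
gripper_width: 0.0789
gripper_force: 0.0
```

Run:
```python
from h import *
s=r.get_state(); print(s['time_s'],s['tcp_pos'],s['contact_force'],s['gripper_width'])
for n in('scene','top','wrist'):
    c=r.camera_info(n); w=r.capture(n); cv2.imwrite(f'pics/{n}f.png',w); h=cv2.cvtColor(w,cv2.COLOR_BGR2HSV)
    for k,m in(('or',cv2.inRange(h,(8,150,90),(22,255,255))),('red',cv2.inRange(h,(0,150,70),(7,255,255)))):
        for q in cv2.findContours(m,0,2)[0]:
            b=cv2.boundingRect(q); u=(b[0]+b[2]/2,b[1]+b[3]/2); p=onz(c,u,.137 if k=='or' else .07)
            T=(.507,.318) if k=='or' else (.475,-.315)
            if cv2.contourArea(q)>8 and np.hypot(*(p[:2]-T))<.05: print(n,k,b,np.round(p,3))
i=cv2.imread('pics/topf.png'); c=r.camera_info('top')
d=cv2.absdiff(cv2.imread('pics/top0.png'),i).max(2)
for n,b in(('spool',(222,108,28,32)),('bottle',(300,214,24,26)),('driver',(398,85,18,75)),('tank',(258,120,88,68))):
    x,y,ww,hh=b; print(n,(d[y:y+hh,x:x+ww]>60).mean().round(3))
print('socket stem pred scene top',proj(r.camera_info('scene'),[[.507,.318,.16]]),proj(c,[[.507,.318,.16]]))
```

```text
33.575 [0.50705304 0.31787937 0.30088642] [-0.50842104 -0.04510145 -0.17156282] 0.07893593556221339
scene or (443, 127, 16, 23) [0.507 0.314 0.137]
scene red (175, 279, 9, 19) [ 0.477 -0.309  0.07 ]
top or (158, 178, 8, 13) [0.5   0.305 0.137]
wrist or (315, 167, 18, 36) [0.505 0.313 0.137]
spool 0.0
bottle 0.0
driver 0.0
tank 0.07
socket stem pred scene top [[455.42508893 130.5730061 ]] [[151.64255555 178.70734945]]
```

```bash
python3 -c "
from plant import r
print(r.close_job())"
```

```text
the job is handed in; nothing more can be done
None
```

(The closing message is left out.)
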